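# Lock a phone under the sprung lid of a hold-down fixture

## Task

Lock the phone into the spring-lid fixture for work under the microscope: slide it along the bed until it is fully home against the far stop, swing the lid down over it against its spring, and keep the lid pressed shut while you push the red-knobbed bolt all the way under its keeper. Leave the lid held down by the bolt alone, with the phone still home, and do not disturb the screwdriver, loupe and multimeter lying around.

Things in the scene. Friction and masses are not known exactly. Their poses are not given: they have to be found in the camera images.
- fixture: Aluminium fixture fixed on the bench; origin on the bench, x to its hinge side (away from the robot), y left, z up. Plate x -105..90, y -118..118 mm; its top (z = 14 mm) is the bed. White slippery plastic walls 8.5 mm high on it: far stop (face x = 60 mm), side rails (inner faces y = +-77.5 mm, narrowing to +-76.5 mm at x = 10 mm, where they flare outward by 20 degrees to x = -25 mm).
- nest (a point): Where the phone's middle (phone_mid) is when the phone is fully home against the far stop: fixture x = 23.5, y = 0, z = 17.75 mm. Axes as the fixture's.
- phone_mid (a point): Middle of the black phone, 146 x 73 mm, 7.5 to 9 mm thick, 0.16 kg, flat on the bed, its long side (own x axis) along fixture y within 0.05 rad. It starts 58 to 78 mm short of home, toward the robot, within 1 mm sideways, and slides freely when pushed on its near long side.
- hinge_line (a point): Middle of the lid's hinge axis, which runs along fixture y: fixture x = 74, z = 27.5 mm. Axes as the fixture's.
- lid (a joint): Angle of the steel window-frame lid, rad: 0 shut (flat, firm stop), 1.1 open (stop), where two torsion springs throw it whenever it is let go unbolted. Holding it at the front bar takes about 3 N open, 7 N shut. 184 mm wide, 6 mm thick centred on the hinge line, reaching 110 mm from it: toward the robot when shut; when open its front edge is at fixture x = 24 mm, 126 mm above the bench.
- lid_front (a point): Middle (y = 0) of the lid's solid front bar on its outer (upper) face, 94 mm from the hinge line; moves with the lid; x points to the hinge, z out of the face. The bar spans 78 to 110 mm from the hinge, flat and free from y = -25 to 75 mm; behind it is an open window. A lip under it goes down just in front of a phone that is home, but lands on one 4 mm or more short.
- bolt (a joint): Travel of the slide bolt on the lid's front bar toward fixture -y, m: 0 drawn (starts 0 to 0.004), 0.024 fully shot. Friction 1.5 N; stays where left. Its rounded nose meets the keeper at 0.007 and is through at 0.021; it passes under only while the lid is pressed to within about 1 mm of its stop, and with 2 mm of play; shot early it strikes the keeper.
- bolt_knob (a point): Middle of the bolt's red thumb knob, which stands 23 mm above the lid's outer face, 22 mm in x, 14 mm in y (foot 24 x 16 mm), 94 mm from the hinge line, at fixture y = -36 mm drawn, -60 mm fully shot. Axes as the lid's. Pushed on its +y side.
- keeper (a point): Middle of the opening under the dark steel keeper (staple) at the base's right (-y) edge: fixture x = -20, y = -105, z = 35 mm. The keeper is 30 mm long in x, 14 mm in y, its top 43 mm above the bench.
- driver: Blue precision screwdriver, 141 mm long, lying on the bench to the left of the fixture; bystander.
- loupe: Black eye loupe, 45 mm across, 28 mm high, standing on the bench to the right of the fixture; bystander.
- meter: Red multimeter, 142 x 76 x 46 mm, lying on the bench farther to the right; bystander.

How it is judged:
By the outcome, as a careful person would: the job done as asked, in the order asked, and still so for the second after the job is handed in, with the robot touching nothing.
It also fails if it takes over 45 s, if anything falls off the work surface, if the arm or the gripper's body presses on something with over 40 N, if the wrist force passes 120 N, or if a joint passes its speed limit or range.

## Robot

A 6-joint arm with a two-finger parallel gripper is mounted at the origin on the work surface; the furniture and walls round the work are solid. World frame = base frame: x ahead of the robot, y to its left, z up, the work surface at z = 0. Lengths are in mm, angles in rad, forces in N, time in s.
With the tool pointing down it reaches from about 275 to 750 mm from the base axis. Payload 10.2 kg.
Tool frame: the origin (TCP) lies at the very end of the fingers, on their centre line; the grasp point (between the pads) lies 19 mm behind it; y points along the fingers, x is the direction in which the jaws open and shut, and the axes are right-handed (so a half turn about y gives the same grasp; the last joint's range is limited). The gripper opens to 85 mm and grips with 20 to 120 N. Pads are 22 mm wide; open, the fingers measure 114 mm over their backs; the gripper's body (76 mm by 85 mm) begins 54 mm behind the grasp point. The pads swing forward as they close: fully open they stand 13 mm farther back than shut.
Start: joints at [-1.527, 0.313, 1.498, -0, 1.331, -0.223], TCP at [138.401, -506.435, 231.294] pointing down, gripper open.
Joint ranges: [-2.94, 2.94], [-0.97, 2.17], [0.19, 2.56], [-1.23, 4.37], [0.02, 3.11], [-2.88, 2.88]. Speed limits (rad/s): [2.39, 2.39, 3.01, 3.14, 3.14, 3.14].

## Interface

Orientations are given as a unit quaternion [w, x, y, z].
In Python, from rig import telemetry, imaging, ctrl gives the robot as it stands.
- The arm moves only by the shell command python3 -m handwheel 'ROWS' [FORCE]. ROWS is JSON, a list of rows, each an object with "delta_pos": the shift along the tool's x, y, z in cm, a list of three; "twist": the turn, a rotation vector about the tool's x, y, z in rad, a list of three; "jaw": the opening, from 0 (shut) to 1 (fully open). A call has exactly 10 rows; each row is the pose to reach, as a shift and turn from the pose commanded when the call began, along the tool's axes at that moment; what a row does not reach only later rows make up. A row lasts 1/12 s, in which the tool goes at most 41.7 mm and 7.16 degrees, less where a joint would pass 70% of its speed; a pose out of reach is approached as far as the arm can. A call with a gripper value outside its range is refused whole. The fingers move at their own pace and stop on an object; FORCE is the grip in N (left out, the last holds). Time passes only in rows, so rows that repeat a pose let the fingers close, or fill a call up. It gives the time, the measured TCP pose, the force and the opening at its end, in the units of the state.
- telemetry.sense(): the state, without advancing time (a new reading comes with each control period).
- imaging.capture(name): name is "scene" or "top"; returns a dict with "frame" (384x512x3 uint8, red, green, blue), "z_map" (384x512 float32, mm along the optical axis (not along the pixel's ray), 0 where there is no reading), "fx", "fy", "cx", "cy" (pixels), "D" ([k1, k2, p1, p2, k3] as OpenCV has them; the pictures are not rectified), "rvec" (rotation vector, rad) and "tvec" (3), from world to camera coordinates, as OpenCV has them. Camera axes: x right, y down, z forward; pixel columns grow to the right and rows downward; lengths in mm; the calibration is good to about 2 mm. A picture is of the moment at which its call begins.
- ctrl.finish_job(): hands the job in, once; it reports no verdict.
The state is a dict: "time_s": time; "joints": joint angles; "dq": joint speeds; "tau": joint torques, N m; "eef_pos": TCP position; "ee_rot": TCP orientation; "force": force on the tool from outside, world axes, zero at the start; "wrist_torque": the same for the moment, N m; "grip_width": opening from 0.0 (shut) to 1.0 (fully open).
Only numpy, scipy, OpenCV 4.12 (cv2) and the standard library are available. Lean on these libraries where they do the work, as an engineer would, in place of code of your own. Each camera call takes 0.05 s, during which the arm holds its last target.

## Working session

There is one attempt and no reset: what is moved stays moved. The work goes in short steps, Python scripts to look and compute and a shell command to move; the robot and the scene stay as the last step left them, time stands still between calls to the robot, and variables do not carry over. Pictures are saved under pics/ and viewed, and the job is handed in when it is done.

```bash
ls; mkdir -p pics
python3 - <<'E'
from rig import telemetry, imaging
import cv2, numpy as np, pickle
print(telemetry.sense())
for n in ("scene","top"):
    d=imaging.capture(n); pickle.dump(d,open(f"{n}0.pkl","wb"))
    cv2.imwrite(f"pics/{n}0.png",d["frame"][:,:,::-1])
    print(n,{k:v for k,v in d.items() if k not in("frame","z_map")})
E
```

```text
pics
{'time_s': 0.0, 'joints': array([-1.52745068e+00,  3.13446704e-01,  1.49842694e+00, -1.85945059e-05,
        1.33098997e+00, -2.23383038e-01]), 'dq': array([ 7.86784184e-04,  1.00817376e-03, -4.16549095e-04, -3.22639708e-04,
       -1.33228304e-03,  7.14488682e-05]), 'tau': array([ 1.71507641e-04, -4.12271833e+01, -2.59743458e+01, -1.21250423e-04,
        4.12200388e-03,  7.57516290e-06]), 'eef_pos': array([ 138.35914341, -506.17928586,  230.7405776 ]), 'ee_rot': array([ 0.56238652, -0.56170466,  0.42936686, -0.42878127]), 'force': array([ 0.6214099 , -0.60402857, -0.60372738]), 'wrist_torque': array([ 0.00805508, -0.00160996, -0.04781817]), 'grip_width': 0.9975679777565888}
scene {'fx': 426.83787134042547, 'fy': 426.83787134042547, 'cx': 261.30869960545704, 'cy': 188.2587664347845, 'D': array([-0.05502335,  0.        ,  0.        ,  0.        ,  0.        ]), 'rvec': array([ 1.94469783, -0.43793449,  0.29022636]), 'tvec': array([-577.08347027,  109.48576405,  927.86012735])}
top {'fx': 412.5682537033294, 'fy': 412.5682537033294, 'cx': 252.13314236321497, 'cy': 194.8910915826181, 'D': array([-0.11350549,  0.        ,  0.        ,  0.        ,  0.        ]), 'rvec': array([ 2.18241113, -2.23291548,  0.08385273]), 'tvec': array([-111.53009688,  579.38542515, 1228.15747441])}
```

View pics/scene0.png

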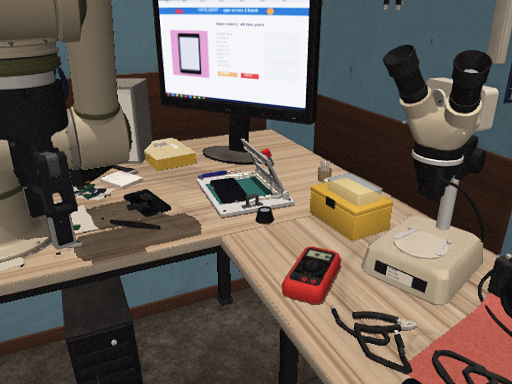

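View pics/top0.png

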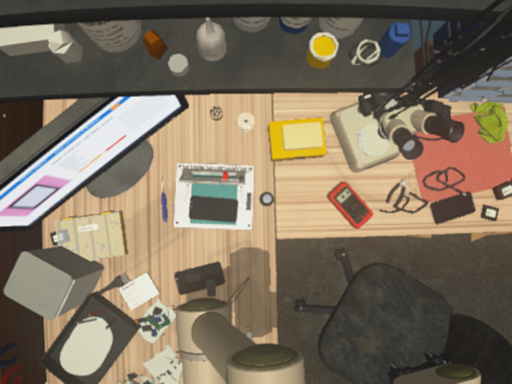

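The scene view shows the white plate near (245,190) with its lid open and the red knob at (267,153). In the top view the plate spans about (175–254, 163–230), with the phone at (213,209) and the knob at (225,176). Next I'll zoom in.

```bash
cat > h.py <<'E'
import cv2, numpy as np, pickle
def K(d): return np.array([[d["fx"],0,d["cx"]],[0,d["fy"],d["cy"]],[0,0,1.]])
def onplane(d,px,z):
    px=np.asarray(px,float).reshape(-1,1,2)
    u=cv2.undistortPoints(px,K(d),d["D"]).reshape(-1,2)
    R=cv2.Rodrigues(d["rvec"])[0]; c=-R.T@d["tvec"]
    r=np.c_[u,np.ones(len(u))]@R
    return c+r*((z-c[2])/r[:,2])[:,None]
def proj(d,P): return cv2.projectPoints(np.asarray(P,float).reshape(-1,3),d["rvec"],d["tvec"],K(d),d["D"])[0].reshape(-1,2)
def cloud(d):
    z=d["z_map"]; v,u=np.mgrid[:384,:512]
    n=cv2.undistortPoints(np.c_[u.ravel(),v.ravel()].astype(float).reshape(-1,1,2),K(d),d["D"]).reshape(-1,2)
    R=cv2.Rodrigues(d["rvec"])[0]
    P=(np.c_[n,np.ones(len(n))]*z.reshape(-1,1)-d["tvec"])@R
    return P.reshape(384,512,3)
E
python3 - <<'E'
from h import *
for n,(x0,y0,x1,y1) in {"top":(160,150,285,245),"scene":(180,130,310,230)}.items():
    d=pickle.load(open(n+"0.pkl","rb"))
    im=d["frame"][y0:y1,x0:x1,::-1]
    cv2.imwrite(f"pics/{n}0z.png",cv2.resize(im,None,fx=6,fy=6,interpolation=cv2.INTER_CUBIC))
d=pickle.load(open("top0.pkl","rb"))
print(cloud(d)[[209,170,226,166,245,214],[213,215,180,250,214,214]])
E
```

```text
[[ 536.71900126   -6.47806583   22.0944684 ]
 [ 650.99929364  -16.22668853   47.07457227]
 [ 487.90562583   94.51216755   13.75241063]
 [ 665.05692166 -120.47180111   10.79715238]
 [ 427.84939313   -5.88926099    2.05286055]
 [ 521.69525283   -9.22269216   22.77519514]]
```

View pics/top0z.png

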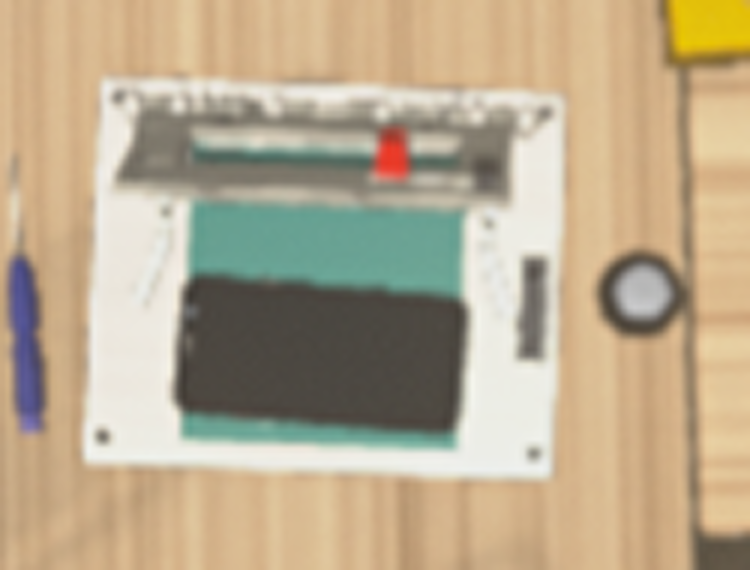

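View pics/scene0z.png

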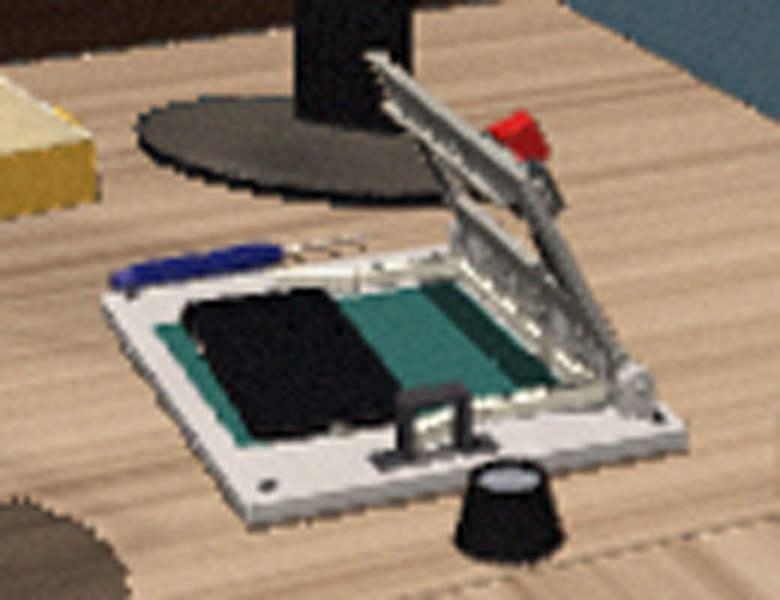

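The zooms show the plate corners at about (104,78), (564,94), (550,478) and (84,464) in the top zoom. The phone lies in the green bed, the knob is at (392,155) and the keeper at (532,308). Now I'll fit the fixture pose.

```bash
cat > fit.py <<'E'
from h import *
def rigid(A,B):
    a=A.mean(0);b=B.mean(0);X=A-a;Y=B-b
    t=np.arctan2((X[:,0]*Y[:,1]-X[:,1]*Y[:,0]).sum(),(X*Y).sum())
    R=np.array([[np.cos(t),-np.sin(t)],[np.sin(t),np.cos(t)]])
    return t,R,b-R@a
E
python3 - <<'E'
from fit import *
off={"top":(160,150),"scene":(180,130)}
F=np.array([[90,118],[90,-118],[-105,-118],[-105,118.]])
pxt=np.array([(104,78),(564,94),(550,478),(84,464)])
d=pickle.load(open("top0.pkl","rb"))
# subpixel : white mask -> hull -> lines
hsv=cv2.cvtColor(d["frame"],cv2.COLOR_RGB2HSV)
m=((hsv[...,1]<30)&(hsv[...,2]>150)).astype(np.uint8)
m2=np.zeros_like(m);m2[155:240,165:262]=m[155:240,165:262]
c=max(cv2.findContours(cv2.morphologyEx(m2,cv2.MORPH_CLOSE,np.ones((5,5))),0,2)[0],key=cv2.contourArea)
q=cv2.approxPolyDP(cv2.convexHull(c),4,True).reshape(-1,2);print("poly",q)
px=(pxt-2.5)/6+off["top"]
W=onplane(d,px,14)[:,:2]; print(px,W)
print("sides",np.linalg.norm(W-np.roll(W,-1,0),axis=1))
t,R,o=rigid(F,W);print("top fix",t,o,"res",(F@R.T+o-W))
s=pickle.load(open("scene0.pkl","rb"))
# scene: near-left corner (105,300), near-right (250,512), far right (690,428): top z14
ps=(np.array([(690,428),(250,510),(105,298)])-2.5)/6+off["scene"]
Ws=onplane(s,ps,14)[:,:2];print(Ws)
t2,R2,o2=rigid(F[1:],Ws);print("scene fix",t2,o2)
# phone
ph=(np.array([(190,276),(468,298),(456,432),(178,410)])-2.5)/6+off["top"]
P=onplane(d,ph,22)[:,:2];print("phone sides",np.linalg.norm(P-np.roll(P,-1,0),axis=1))
Pf=(P-o)@R;print("phone in fix",Pf,Pf.mean(0), )
C=cloud(d);dark=(hsv[...,2]<90);dark[:195]=0;dark[225:]=0;dark[:,:188]=0;dark[:,240:]=0
print("phone z med",np.median(C[dark][:,2]),dark.sum())
for n,dd in(("top",d),("scene",s)):
    h=cv2.cvtColor(dd["frame"],cv2.COLOR_RGB2HSV)
    r=((h[...,0]<8)|(h[...,0]>172))&(h[...,1]>170)&(h[...,2]>90)
    if n=="top": r[:160]=0;r[190:]=0;r[:,:200]=0;r[:,250:]=0
    else: r[:140]=0;r[170:]=0;r[:,:250]=0;r[:,290:]=0
    v,u=np.where(r);print(n,"knob",u.mean(),v.mean(),len(u)); 
    cc=cloud(dd)[r];print("cloud med",np.median(cc,0), "fix",(np.median(cc,0)[:2]-o)@R)
E
```

```text
poly [[253 167]
 [250 229]
 [174 226]
 [178 163]]
[[176.91666667 162.58333333]
 [253.58333333 165.25      ]
 [251.25       229.25      ]
 [173.58333333 226.91666667]] [[ 679.97950244  101.0717922 ]
 [ 666.73455613 -131.32715069]
 [ 473.29965851 -119.71637046]
 [ 485.56094882  113.89806091]]
sides [232.77606676 193.78304837 233.93597796 194.84118446]
top fix -0.05803863309718455 [583.88103821  -9.45346242] res [[ 0.59471106  2.05551573]
 [ 0.15022842 -1.14817196]
 [-1.08653906 -1.44777149]
 [ 0.34159959  0.54042772]]
[[ 667.93058719 -134.57221625]
 [ 474.22240789 -126.88821941]
 [ 489.47479077  107.79901001]]
scene fix -0.05527355178424387 [585.98782703 -14.15702795]
phone sides [139.38300933  67.12169446 139.05555308  67.12255038]
phone in fix [[ -9.41174908  67.01763304]
 [-15.44032218 -72.23494179]
 [-82.46711452 -68.6668925 ]
 [-76.45600621  70.25867542]] [-45.943798    -0.90638146]
phone z med 22.434427726979845 1008
top knob 224.84 175.6 25
cloud med [624.76526625 -48.50908329 128.63609032] fix [ 43.08085095 -36.61832746]
scene knob 266.1190476190476 152.14285714285714 42
cloud med [628.16717609 -54.42509654 123.93584725] fix [ 46.82019734 -42.32704814]
```

```bash
cat >> fit.py <<'E'
from scipy.spatial.transform import Rotation as Ro
T=-0.0567; O=np.array([585.0,-11.8])
def Rf(): return np.array([[np.cos(T),-np.sin(T),0],[np.sin(T),np.cos(T),0],[0,0,1]])
def tofix(p): return Rf().T@(np.asarray(p)-[*O,0])
def toworld(p): return Rf()@np.asarray(p)+[*O,0]
def tool(st): q=st["ee_rot"]; return Ro.from_quat([q[1],q[2],q[3],q[0]])
# desired: tool x=+s*fixY, y=-Z, z = x cross y ; tilt: rotation about fixture y (positive: top toward robot)
def want(s=1,tilt=0.0,roll=0.0):
    x=np.array([0,s,0.]);y=np.array([0,0,-1.]);z=np.cross(x,y)
    return Ro.from_matrix(Rf())*Ro.from_euler('y',-tilt)*Ro.from_euler('x',roll)*Ro.from_matrix(np.c_[x,y,z])
def rel(st,pfix,w=None):
    "delta_pos cm, twist from measured pose"
    R=tool(st); d=R.inv().apply(toworld(pfix)-st["eef_pos"])/10
    return np.round(d,2), np.round((R.inv()*w).as_rotvec(),3) if w is not None else None
E
python3 - <<'E'
from fit import *
from rig import telemetry
s=telemetry.sense();print(tool(s).as_matrix().round(3)); print(tofix(s["eef_pos"]))
for k in(1,-1): print(k,rel(s,[-115,0,100],want(k,0.1)))
print(want(1,.1).as_matrix().round(3))
E
```

```text
[[ 0.264 -0.     0.965]
 [-0.965  0.001  0.264]
 [-0.001 -1.     0.   ]]
[-417.85734796 -518.91382066  230.8294278 ]
1 (array([-39.56,  13.14,  45.21]), array([-0.025, -2.815, -0.141]))
-1 (array([-39.56,  13.14,  45.21]), array([ 0.099,  0.323, -0.017]))
[[ 0.057  0.1   -0.993]
 [ 0.998 -0.006  0.056]
 [-0.    -0.995 -0.1  ]]
```

```bash
python3 -m handwheel '[{"delta_pos":[-4,1,4.5],"twist":[0,0.03,0],"jaw":0},{"delta_pos":[-8,2,9],"twist":[0.01,0.06,0],"jaw":0},{"delta_pos":[-12,3,13.5],"twist":[0.02,0.1,0],"jaw":0},{"delta_pos":[-16,4,18],"twist":[0.04,0.13,0],"jaw":0},{"delta_pos":[-20,5,22.5],"twist":[0.05,0.16,-0.01],"jaw":0},{"delta_pos":[-24,6,27],"twist":[0.06,0.2,-0.01],"jaw":0},{"delta_pos":[-28,7,31.5],"twist":[0.07,0.24,-0.01],"jaw":0},{"delta_pos":[-32,8,36],"twist":[0.08,0.27,-0.01],"jaw":0},{"delta_pos":[-36,8,41],"twist":[0.1,0.3,-0.02],"jaw":0},{"delta_pos":[-39.5,8,45.2],"twist":[0.1,0.32,-0.02],"jaw":0}]' 40
python3 - <<'E'
from fit import *
from rig import telemetry
s=telemetry.sense();print(tofix(s["eef_pos"]),s["joints"]);print(rel(s,[-115,0,100],want(-1,.1)))
E
```

```text
time_s: 0.93
eef_pos: [364.5, -160.1, 167.7]
ee_rot: [-0.509, 0.461, -0.486, 0.54]
force: [0.6, -1.8, -0.6]
grip_width: 0.002
[-211.74248788 -160.60244448  167.6722709 ] [-0.75288264  0.04640868  2.00420045  0.07428266  1.01165951  0.83674319]
(array([-16.08,   7.67,   8.95]), array([-0.002,  0.001,  0.003]))
```

```bash
python3 -m handwheel '[{"delta_pos":[-3,1,2],"twist":[0,0,0],"jaw":0},{"delta_pos":[-6,2,4],"twist":[0,0,0],"jaw":0},{"delta_pos":[-9,3,6],"twist":[0,0,0],"jaw":0},{"delta_pos":[-12,4,7.5],"twist":[0,0,0],"jaw":0},{"delta_pos":[-14.5,5,8.5],"twist":[0,0,0],"jaw":0},{"delta_pos":[-16,6,9],"twist":[0,0,0],"jaw":0},{"delta_pos":[-16,7,9],"twist":[0,0,0],"jaw":0},{"delta_pos":[-16,7.7,9],"twist":[0,0,0],"jaw":0},{"delta_pos":[-16,7.7,9],"twist":[0,0,0],"jaw":0},{"delta_pos":[-16,7.7,9],"twist":[0,0,0],"jaw":0}]'
python3 - <<'E'
from fit import *
from rig import telemetry,imaging
s=telemetry.sense();print(tofix(s["eef_pos"]),s["joints"]);print(rel(s,[-115,0,17.5],want(-1,.1)))
P=s["eef_pos"]
for n in("scene","top"):
    d=imaging.capture(n);p=proj(d,P)[0];print(n,p)
    x,y=int(p[0]),int(p[1]);x0=max(0,x-60);y0=max(0,y-55)
    im=d["frame"][y0:y0+95,x0:x0+120,::-1].copy()
    im=cv2.resize(im,None,fx=6,fy=6,interpolation=cv2.INTER_CUBIC)
    cv2.drawMarker(im,(int((p[0]-x0)*6+2),int((p[1]-y0)*6+2)),(255,0,255),0,20)
    cv2.imwrite(f"pics/{n}1.png",im)
E
```

```text
time_s: 1.77
eef_pos: [469.9, -8.3, 100.0]
ee_rot: [-0.509, 0.462, -0.486, 0.539]
force: [0.6, 0.4, 1.6]
grip_width: -0.001
[-115.14513178   -3.07937684   99.98074473] [-0.27839813  0.30319044  1.89928522  0.02524135  0.84015305  1.33066385]
(array([-0.34,  8.21, -0.81]), array([-0.001,  0.003,  0.003]))
scene [201.73416835 164.70087482]
top [212.19415009 232.39543046]
```

View pics/scene1.png

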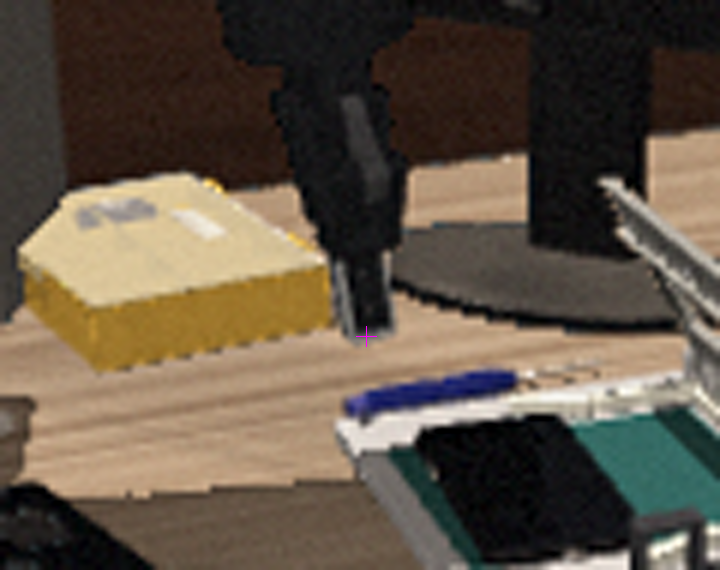

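View pics/top1.png

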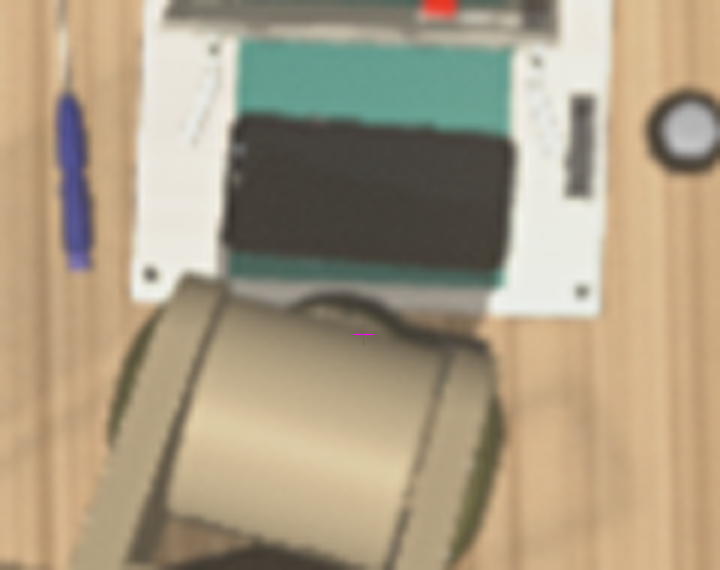

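The scene view puts the projected TCP (201.7,164.7) on the fingertips to about 1 px. The wrist hides the tips in the top view. Lowering to the bed in front of the phone.

```bash
python3 -m handwheel '[{"delta_pos":[-0.1,2,-0.2],"twist":[0,0,0],"jaw":0},{"delta_pos":[-0.2,4,-0.4],"twist":[0,0,0],"jaw":0},{"delta_pos":[-0.3,6,-0.6],"twist":[0,0,0],"jaw":0},{"delta_pos":[-0.3,7.5,-0.8],"twist":[0,0,0],"jaw":0},{"delta_pos":[-0.3,8.2,-0.8],"twist":[0,0,0],"jaw":0},{"delta_pos":[-0.3,8.4,1.2],"twist":[0,0,0],"jaw":0},{"delta_pos":[-0.3,8.6,2.7],"twist":[0,0,0],"jaw":0},{"delta_pos":[-0.3,8.75,4.2],"twist":[0,0,0],"jaw":0},{"delta_pos":[-0.3,8.85,5.2],"twist":[0,0,0],"jaw":0},{"delta_pos":[-0.3,8.9,6.2],"twist":[0,0,0],"jaw":0}]'
python3 - <<'E'
from fit import *
from rig import telemetry
s=telemetry.sense();print(tofix(s["eef_pos"]),s["force"]);print(rel(s,[-24,0,17.5],want(-1,.1)))
E
```

```text
time_s: 2.7
eef_pos: [541.7, -9.5, 18.5]
ee_rot: [-0.51, 0.462, -0.485, 0.54]
force: [-1.8, 0.0, -0.1]
grip_width: 0.001
[-43.35495043  -0.16242169  18.52078227] [-1.78844075  0.04570863 -0.0841804 ]
(array([-0.01,  0.3 ,  1.92]), array([-0.002,  0.003,  0.004]))
```

```bash
python3 -m handwheel '[{"delta_pos":[0,0.1,0.4],"twist":[0,0,0],"jaw":0},{"delta_pos":[0,0.17,0.8],"twist":[0,0,0],"jaw":0},{"delta_pos":[0,0.22,1.1],"twist":[0,0,0],"jaw":0},{"delta_pos":[0,0.24,1.3],"twist":[0,0,0],"jaw":0},{"delta_pos":[0,0.26,1.5],"twist":[0,0,0],"jaw":0},{"delta_pos":[0,0.28,1.6],"twist":[0,0,0],"jaw":0},{"delta_pos":[0,0.28,1.7],"twist":[0,0,0],"jaw":0},{"delta_pos":[0,0.28,1.75],"twist":[0,0,0],"jaw":0},{"delta_pos":[0,0.28,1.8],"twist":[0,0,0],"jaw":0},{"delta_pos":[0,0.28,1.8],"twist":[0,0,0],"jaw":0}]'
python3 - <<'E'
from fit import *
from rig import telemetry,imaging
s=telemetry.sense();print(tofix(s["eef_pos"]),s["force"])
E
```

```text
time_s: 3.53
eef_pos: [558.2, -10.2, 18.1]
ee_rot: [-0.509, 0.463, -0.486, 0.539]
force: [-10.0, -0.1, 13.6]
grip_width: -0.002
[-26.85860503   0.08733035  18.09123301] [-9.97836437 -0.05054387 13.58341586]
```

```bash
cat > look.py <<'E'
import sys
from fit import *
from rig import telemetry,imaging
tag=sys.argv[1]
s=telemetry.sense();print(tofix(s["eef_pos"]).round(2),s["force"].round(1),s["time_s"])
B={"scene":(180,120,310,220),"top":(160,150,285,245)}
for n in("scene","top"):
    d=imaging.capture(n);pickle.dump(d,open(f"{n}_{tag}.pkl","wb"))
    x0,y0,x1,y1=B[n]
    cv2.imwrite(f"pics/{n}_{tag}.png",cv2.resize(d["frame"][y0:y1,x0:x1,::-1],None,fx=6,fy=6,interpolation=cv2.INTER_CUBIC))
E
python3 look.py a
```

```text
[-26.86   0.09  18.09] [-10.   -0.1  13.6] 3.5333
```

View pics/scene_a.png

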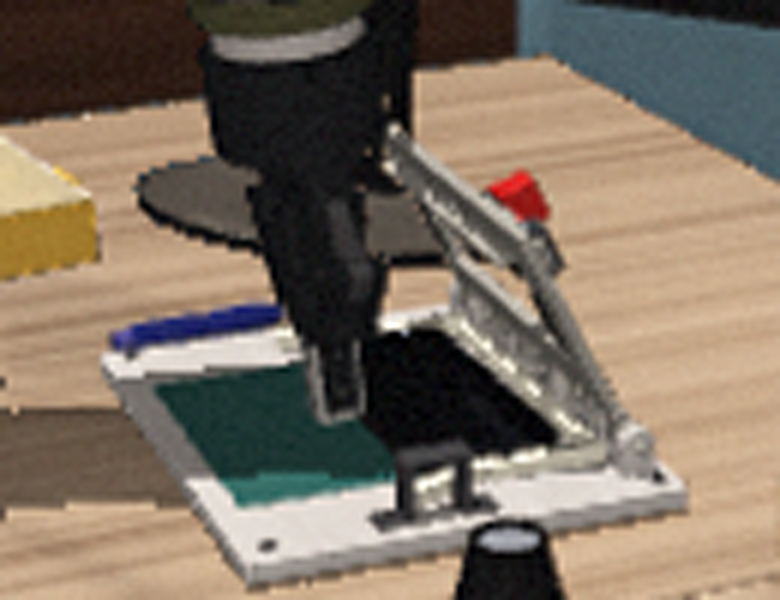

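View pics/top_a.png

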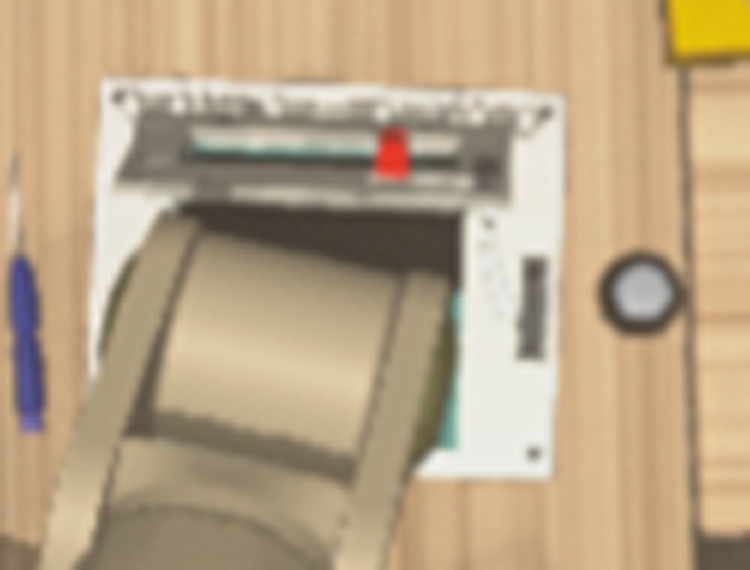

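The scene shows the phone up against the far stop at (560,440), with the fingertips at (340,415) behind it. The upward force looks like the tip dragging on the bed, so I'll ease it up and then press forward lightly to confirm the phone is home.

```bash
python3 -m handwheel '[{"delta_pos":[0,-0.05,-0.05],"twist":[0,0,0],"jaw":0},{"delta_pos":[0,-0.1,-0.1],"twist":[0,0,0],"jaw":0},{"delta_pos":[0,-0.15,-0.1],"twist":[0,0,0],"jaw":0},{"delta_pos":[0,-0.15,0],"twist":[0,0,0],"jaw":0},{"delta_pos":[0,-0.15,0],"twist":[0,0,0],"jaw":0},{"delta_pos":[0,-0.15,0.1],"twist":[0,0,0],"jaw":0},{"delta_pos":[0,-0.15,0.15],"twist":[0,0,0],"jaw":0},{"delta_pos":[0,-0.15,0.2],"twist":[0,0,0],"jaw":0},{"delta_pos":[0,-0.15,0.2],"twist":[0,0,0],"jaw":0},{"delta_pos":[0,-0.15,0.2],"twist":[0,0,0],"jaw":0}]'
python3 - <<'E'
from fit import *
from rig import telemetry
s=telemetry.sense();print(tofix(s["eef_pos"]),s["force"])
E
```

```text
time_s: 4.47
eef_pos: [560.9, -10.1, 18.5]
ee_rot: [-0.51, 0.462, -0.486, 0.539]
force: [-2.5, 0.5, 1.6]
grip_width: 0.003
[-24.17975319   0.29700737  18.50188808] [-2.51716846  0.51661638  1.6377532 ]
```

```bash
python3 -m handwheel '[{"delta_pos":[0,0,0.05],"twist":[0,0,0],"jaw":0},{"delta_pos":[0,0,0.1],"twist":[0,0,0],"jaw":0},{"delta_pos":[0,0,0.15],"twist":[0,0,0],"jaw":0},{"delta_pos":[0,0.02,0.2],"twist":[0,0,0],"jaw":0},{"delta_pos":[0,0.02,0.25],"twist":[0,0,0],"jaw":0},{"delta_pos":[0,0.02,0.3],"twist":[0,0,0],"jaw":0},{"delta_pos":[0,0.02,0.35],"twist":[0,0,0],"jaw":0},{"delta_pos":[0,0.02,0.4],"twist":[0,0,0],"jaw":0},{"delta_pos":[0,0.02,0.4],"twist":[0,0,0],"jaw":0},{"delta_pos":[0,0.02,0.4],"twist":[0,0,0],"jaw":0}]'
python3 - <<'E'
from fit import *
from rig import telemetry
s=telemetry.sense();print(tofix(s["eef_pos"]),s["force"])
E
```

```text
time_s: 5.3
eef_pos: [562.7, -9.6, 18.3]
ee_rot: [-0.509, 0.463, -0.487, 0.538]
force: [-14.2, 3.5, 10.7]
grip_width: -0.001
[-22.43192801   0.96668524  18.26636124] [-14.19454185   3.51032331  10.68598438]
```

```bash
python3 -m handwheel '[{"delta_pos":[0,-0.05,-0.2],"twist":[0,0,0],"jaw":0},{"delta_pos":[0,-0.1,-0.3],"twist":[-0.02,0,0],"jaw":0},{"delta_pos":[0,-0.1,-0.3],"twist":[-0.05,0,0],"jaw":0},{"delta_pos":[0,-0.1,-0.2],"twist":[-0.05,0,0],"jaw":0},{"delta_pos":[0,-0.1,-0.1],"twist":[-0.05,0,0],"jaw":0},{"delta_pos":[0,-0.08,0],"twist":[-0.05,0,0],"jaw":0},{"delta_pos":[0,-0.07,0.05],"twist":[-0.05,0,0],"jaw":0},{"delta_pos":[0,-0.07,0.1],"twist":[-0.05,0,0],"jaw":0},{"delta_pos":[0,-0.07,0.1],"twist":[-0.05,0,0],"jaw":0},{"delta_pos":[0,-0.07,0.1],"twist":[-0.05,0,0],"jaw":0}]'; python3 look.py b
```

```text
time_s: 6.13
eef_pos: [563.7, -9.9, 19.2]
ee_rot: [-0.497, 0.476, -0.5, 0.526]
force: [-13.2, 1.4, 9.8]
grip_width: -0.001
[-21.34   0.73  19.24] [-13.2   1.4   9.8] 6.1333
```

View pics/scene_b.png

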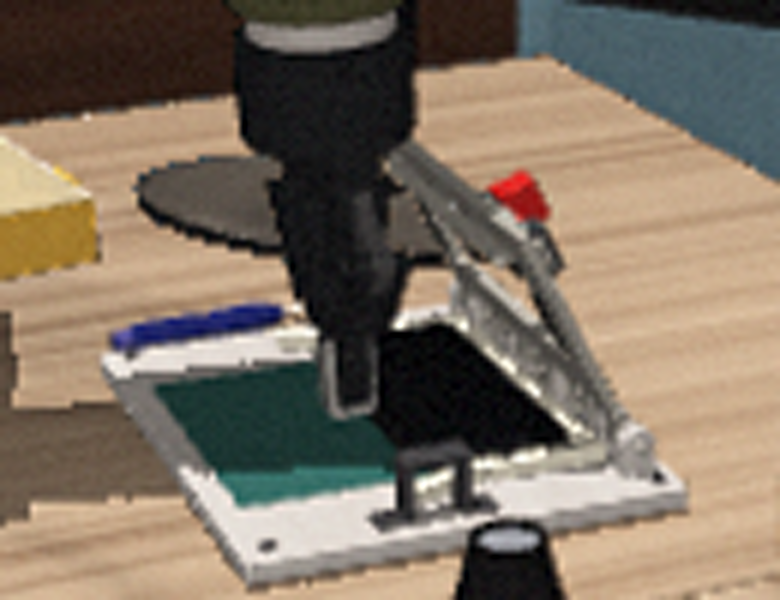

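```bash
python3 -m handwheel '[{"delta_pos":[0,0,-0.4],"twist":[0,0,0],"jaw":0},{"delta_pos":[0,0,-0.8],"twist":[0,0,0],"jaw":0},{"delta_pos":[0,0.1,-0.8],"twist":[0,0,0],"jaw":0},{"delta_pos":[0,0.2,-0.8],"twist":[0,0,0],"jaw":0},{"delta_pos":[0,0.25,-0.8],"twist":[0,0,0],"jaw":0},{"delta_pos":[0,0.3,-0.8],"twist":[0,0,0],"jaw":0},{"delta_pos":[0,0.3,-0.8],"twist":[0,0,0],"jaw":0},{"delta_pos":[0,0.3,-0.8],"twist":[0,0,0],"jaw":0},{"delta_pos":[0,0.3,-0.8],"twist":[0,0,0],"jaw":0},{"delta_pos":[0,0.3,-0.8],"twist":[0,0,0],"jaw":0}]'
python3 - <<'E'
from fit import *
from rig import telemetry
s=telemetry.sense();print(tofix(s["eef_pos"]),s["force"],s["joints"]);print(rel(s,[-22,0,17],want(-1,.0)))
E
```

```text
time_s: 7.07
eef_pos: [558.0, -10.0, 16.1]
ee_rot: [-0.498, 0.475, -0.499, 0.527]
force: [-0.7, 0.7, 0.1]
grip_width: 0.002
[-27.10393179   0.26859502  16.1074725 ] [-0.66941434  0.69724177  0.06449879] [-0.23035953  0.6200801   1.65617763  0.00735262  0.81393915  1.38911213]
(array([ 0.03, -0.06,  0.51]), array([-0.052,  0.003,  0.004]))
```

```bash
python3 -m handwheel '[{"delta_pos":[0,0.01,0.2],"twist":[0,0,0],"jaw":0},{"delta_pos":[0,0.02,0.35],"twist":[0,0,0],"jaw":0},{"delta_pos":[0,0.02,0.45],"twist":[0,0,0],"jaw":0},{"delta_pos":[0,0.03,0.5],"twist":[0,0,0],"jaw":0},{"delta_pos":[0,0.03,0.55],"twist":[0,0,0],"jaw":0},{"delta_pos":[0,0.03,0.6],"twist":[0,0,0],"jaw":0},{"delta_pos":[0,0.03,0.65],"twist":[0,0,0],"jaw":0},{"delta_pos":[0,0.04,0.7],"twist":[0,0,0],"jaw":0},{"delta_pos":[0,0.04,0.7],"twist":[0,0,0],"jaw":0},{"delta_pos":[0,0.04,0.7],"twist":[0,0,0],"jaw":0}]'; python3 look.py c
```

```text
time_s: 7.9
eef_pos: [562.2, -9.9, 15.8]
ee_rot: [-0.496, 0.477, -0.501, 0.525]
force: [-15.9, 0.6, 13.8]
grip_width: -0.003
[-22.89   0.63  15.84] [-15.9   0.6  13.8] 7.9
```

View pics/scene_c.png

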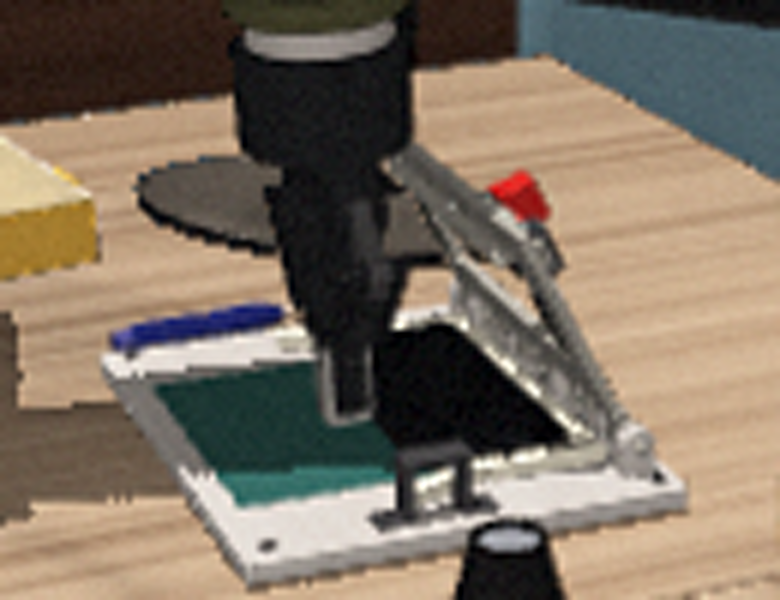

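Run:
```python
from fit import *
d=pickle.load(open("scene_c.pkl","rb"))
t=-0.0553;c,s=np.cos(t),np.sin(t)
def w(x,y,z): return [586+c*x-s*y,-14.2+s*x+c*y,z]
im=cv2.resize(d["frame"][120:220,180:310,::-1],None,fx=6,fy=6,interpolation=cv2.INTER_CUBIC)
for a,col in ((0,(0,0,255)),(-4,(0,255,255))):
    p=proj(d,[w(60+a,73,22),w(60+a,-73,22),w(-13+a,-73,22),w(-13+a,73,22)])
    q=((p-[180,120])*6+3).astype(int);cv2.polylines(im,[q.reshape(-1,1,2)],True,col,1)
p=proj(d,[w(90,118,14),w(90,-118,14),w(-105,-118,14),w(-105,118,14)])
cv2.polylines(im,[((p-[180,120])*6+3).astype(int).reshape(-1,1,2)],True,(255,0,0),1)
cv2.imwrite("pics/ov_c.png",im)
```

```text
(no output)
```

View pics/ov_c.png

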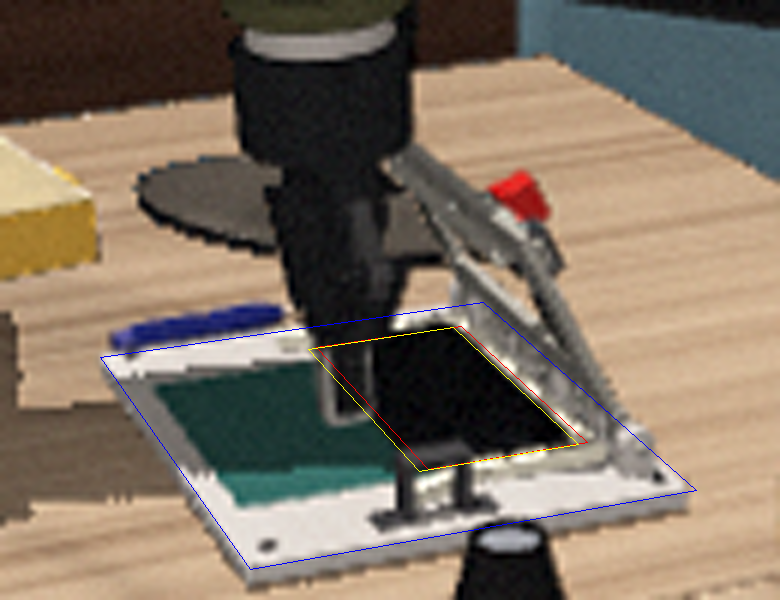

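Run:
```python
from fit import *
from rig import telemetry
s=telemetry.sense();print(s["force"],s["wrist_torque"],tool(s).inv().apply(s["force"]),tool(s).inv().apply(s["wrist_torque"]))
d=pickle.load(open("scene_c.pkl","rb"))
im=d["frame"][165:205,225:300,::-1];im=cv2.convertScaleAbs(im,alpha=1.6)
cv2.imwrite("pics/z_c.png",cv2.resize(im,None,fx=10,fy=10,interpolation=cv2.INTER_CUBIC))
C=cloud(d);sc=lambda p:(np.asarray(p)-[586,-14.2])
for u,v in [(268,190),(264,186),(255,180),(250,185),(276,192)]:
    p=C[v,u];print((u,v),tofix(p).round(1))
```

```text
[-15.56484976   1.01615737  12.80701719] [ 0.0634915   2.54563421 -0.03222835] [ -0.15080295 -13.48048951 -15.01900376] [-2.54551529  0.02108961 -0.07232219]
(268, 190) [ 47.1 -46.9  22. ]
(264, 186) [ 47.6 -18.4  22. ]
(255, 180) [40.5 29.2 22.2]
(250, 185) [13.7 -2.4 24. ]
(276, 192) [ 62.6 -63.5  20.6]
```

View pics/z_c.png

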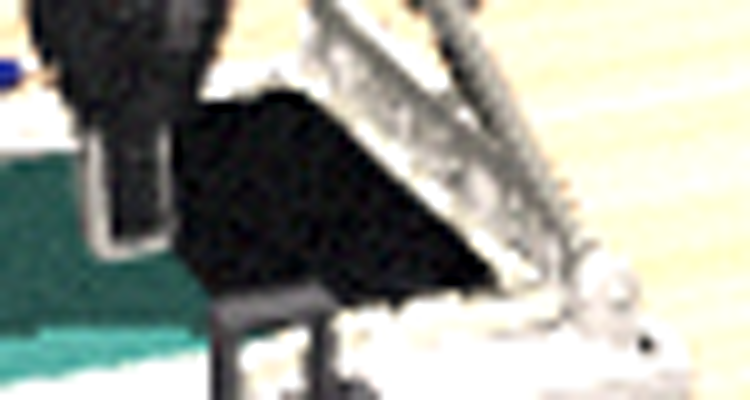

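The wrist moment matches contact at the fingertips, with a lever of about 0.17–0.18 m. The contact is at x≈573 in the world, which gives a fixture origin of about 586 if the phone is home, and that agrees with the vision fit. In the zoom the phone's black edge meets the white stop with no gap. I take it as home. Now I'll retreat, rise and go behind the lid.

```bash
sed -i 's/O=np.array(\[585.0,-11.8\])/O=np.array([586.2,-11.8])/' fit.py; python3 -m handwheel '[{"delta_pos":[0,-0.1,-2],"twist":[0,0,0],"jaw":0},{"delta_pos":[0,-0.2,-3.7],"twist":[0,0,0],"jaw":0},{"delta_pos":[0,-4,-3.6],"twist":[0,0,0],"jaw":0},{"delta_pos":[-0.1,-8,-3.4],"twist":[0,0,0],"jaw":0},{"delta_pos":[-0.2,-12,-3.2],"twist":[-0.02,0,0],"jaw":0},{"delta_pos":[-0.3,-15.5,-3],"twist":[-0.05,0,0],"jaw":0},{"delta_pos":[-0.4,-15.5,0.5],"twist":[-0.05,0,0],"jaw":0},{"delta_pos":[-0.4,-15.3,4.5],"twist":[-0.05,0,0],"jaw":0},{"delta_pos":[-0.4,-15,8],"twist":[-0.05,0,0],"jaw":0},{"delta_pos":[-0.4,-15,8],"twist":[-0.05,0,0],"jaw":0}]'; python3 look.py d;python3 - <<'E'
from fit import *
from rig import telemetry
s=telemetry.sense();print(rel(s,[52,5,119],want(-1,.0)))
E
```

```text
time_s: 8.83
eef_pos: [641.2, -10.3, 168.0]
ee_rot: [-0.486, 0.487, -0.512, 0.515]
force: [-1.0, 0.1, -0.5]
grip_width: 0.001
[ 54.87   4.62 168.02] [-1.   0.1 -0.5] 8.8333
(array([-0.01,  4.97,  0.1 ]), array([0.   , 0.003, 0.004]))
```

View pics/scene_d.png

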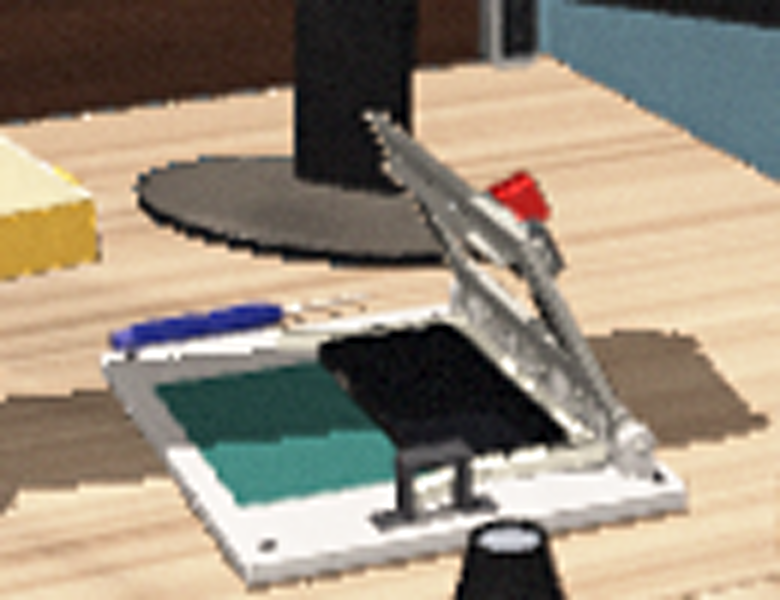

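View pics/top_d.png

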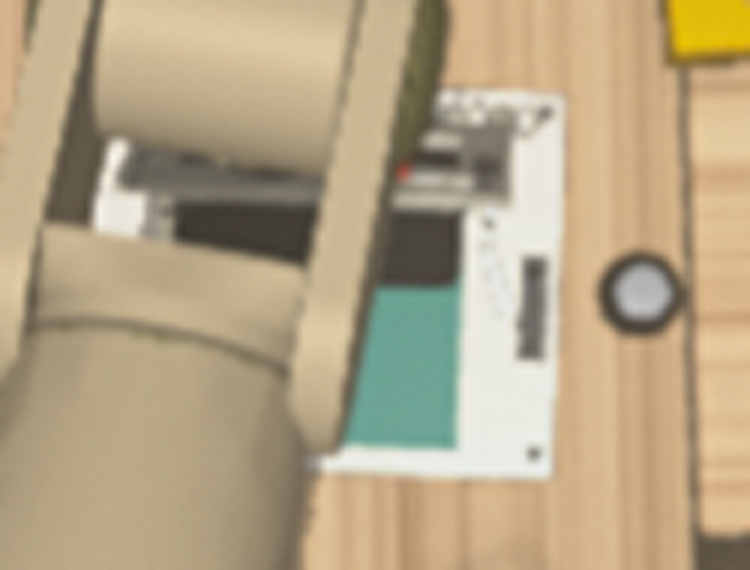

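Run:
```python
from fit import *
d=pickle.load(open("top_d.pkl","rb"))
def fx(W,o,t):
    c,s=np.cos(t),np.sin(t);return (W[:,:2]-o)@np.array([[c,-s],[s,c]])
g=d["frame"][:,:,1].astype(float)
for u in (225,229,233):
    print(u,g[190:204,u].astype(int))
px=(np.array([(390,286),(450,286),(460,212)])-2.5)/6+(160,150)
print("top",fx(onplane(d,px,20),np.array([583.88,-9.45]),-.058).round(1))
s=pickle.load(open("scene_d.pkl","rb"))
px=(np.array([(318,347),(397,448),(568,440),(440,324)])-2.5)/6+(180,120)
print("scene",fx(onplane(s,px,21.5),np.array([585.99,-14.16]),-.0553).round(1))
```

```text
225 [ 70  69  70  69  69  67  69  93 138 161 163 162 162 161]
229 [ 71  69  69  71  71  69  69  89 136 160 163 162 162 162]
233 [ 70  69  70  70  69  69  66  89 136 162 163 162 162 162]
top [[-10.7 -33. ]
 [ -9.7 -63. ]
 [ 27.6 -66.6]]
scene [[-11.4  74.3]
 [-17.1 -47. ]
 [ 54.  -66.7]
 [ 52.2  80.2]]
```

```bash
python3 -m handwheel '[{"delta_pos":[0,2,-0.1],"twist":[0,0,0],"jaw":0},{"delta_pos":[0,4,0],"twist":[0,0,0],"jaw":0},{"delta_pos":[0,4.8,0],"twist":[0,0,0],"jaw":0},{"delta_pos":[0,4.8,-0.3],"twist":[0,0,0],"jaw":0},{"delta_pos":[0,4.8,-0.5],"twist":[0,0,0],"jaw":0},{"delta_pos":[0,4.8,-0.7],"twist":[0,0,0],"jaw":0},{"delta_pos":[0,4.8,-0.9],"twist":[0,0,0],"jaw":0},{"delta_pos":[0,4.8,-1],"twist":[0,0,0],"jaw":0},{"delta_pos":[0,4.8,-1.0],"twist":[0,0,0],"jaw":0},{"delta_pos":[0,4.8,-1.0],"twist":[0,0,0],"jaw":0}]'; python3 look.py e
python3 - <<'E'
from fit import *
from rig import telemetry
s=telemetry.sense()
for th in np.arange(1.1,-.01,-.1):
    x=74-102*np.cos(th)+3*np.sin(th)+11;z=27.5+102*np.sin(th)+3*np.cos(th)
    print(round(th,2),round(x,1),round(z,1),rel(s,[x,5,z])[0])
E
```

```text
time_s: 9.77
eef_pos: [627.4, -9.3, 122.3]
ee_rot: [-0.486, 0.487, -0.512, 0.515]
force: [0.2, 0.6, -0.6]
grip_width: -0.002
[ 40.98   4.8  122.35] [ 0.2  0.6 -0.6] 9.7667
1.1 41.4 119.8 [-0.02  0.23  0.04]
1.0 32.4 115.0 [-0.03  0.71 -0.86]
0.9 23.9 109.3 [-0.03  1.28 -1.71]
0.8 16.1 102.8 [-0.04  1.93 -2.49]
0.7 8.9 95.5 [-0.04  2.65 -3.21]
0.6 2.5 87.6 [-0.04  3.44 -3.85]
0.5 -3.1 79.0 [-0.05  4.3  -4.41]
0.4 -7.8 70.0 [-0.05  5.2  -4.89]
0.3 -11.6 60.5 [-0.06  6.15 -5.26]
0.2 -14.4 50.7 [-0.06  7.13 -5.55]
0.1 -16.2 40.7 [-0.07  8.13 -5.73]
-0.0 -17.0 30.5 [-0.07  9.15 -5.81]
```

View pics/scene_e.png

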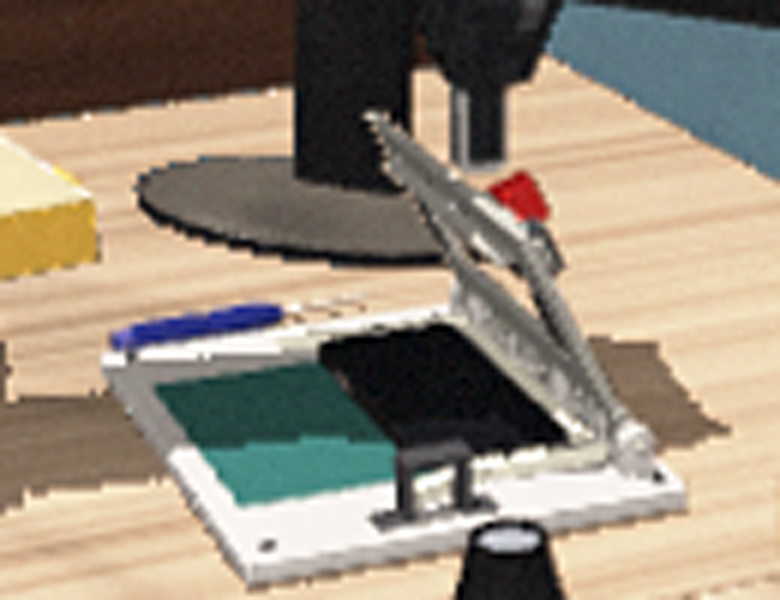

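The scene shows the fingertips at (480,165) just behind the lid, clear of the knob at (520,195). Swinging the lid along its arc.

```bash
python3 -m handwheel '[{"delta_pos":[0,0.5,0.2],"twist":[0,0,0],"jaw":0},{"delta_pos":[0,0.95,-0.7],"twist":[0,0,0],"jaw":0},{"delta_pos":[0,1.5,-1.5],"twist":[0,0,0],"jaw":0},{"delta_pos":[0,2.15,-2.3],"twist":[0,0,0],"jaw":0},{"delta_pos":[0,2.85,-3],"twist":[0,0,0],"jaw":0},{"delta_pos":[0,3.6,-3.6],"twist":[0,0,0],"jaw":0},{"delta_pos":[0,4.4,-4.15],"twist":[0,0,0],"jaw":0},{"delta_pos":[0,5.3,-4.65],"twist":[0,0,0],"jaw":0},{"delta_pos":[0,5.8,-4.85],"twist":[0,0,0],"jaw":0},{"delta_pos":[0,5.8,-4.85],"twist":[0,0,0],"jaw":0}]'; python3 look.py f
python3 - <<'E'
from fit import *
from rig import telemetry
s=telemetry.sense()
for th in np.arange(.3,-.01,-.05):
    x=74-100*np.cos(th)+3*np.sin(th)+11;z=27.5+100*np.sin(th)+3*np.cos(th)
    print(round(th,2),round(x,1),round(z,1),rel(s,[x,5,z])[0])
E
```

```text
time_s: 10.7
eef_pos: [578.7, -6.8, 63.2]
ee_rot: [-0.486, 0.487, -0.512, 0.514]
force: [-0.3, 1.0, 5.1]
grip_width: -0.001
[-7.8   4.57 63.24] [-0.3  1.   5.1] 10.7
0.3 -9.6 59.9 [-0.05  0.43 -0.24]
0.25 -11.1 55.1 [-0.05  0.91 -0.39]
0.2 -12.4 50.3 [-0.05  1.39 -0.52]
0.15 -13.4 45.4 [-0.06  1.88 -0.62]
0.1 -14.2 40.5 [-0.06  2.38 -0.7 ]
0.05 -14.7 35.5 [-0.06  2.88 -0.75]
0.0 -15.0 30.5 [-0.06  3.37 -0.78]
```

View pics/scene_f.png

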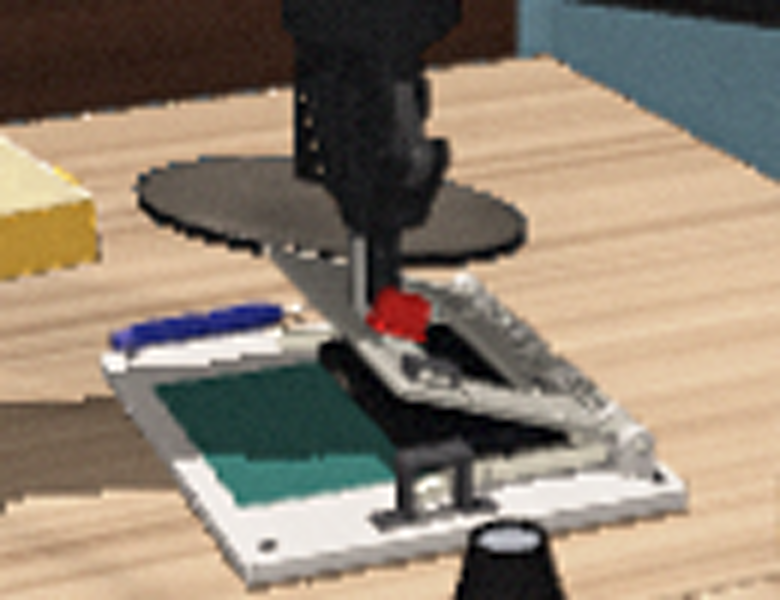

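The lid is following at about 0.33 rad with 5 N. The bolt guide is at (430,370), beyond the red knob at (400,315). Continuing down to shut.

```bash
python3 -m handwheel '[{"delta_pos":[0,0.45,-0.24],"twist":[0,0,0],"jaw":0},{"delta_pos":[0,0.9,-0.4],"twist":[0,0,0],"jaw":0},{"delta_pos":[0,1.4,-0.52],"twist":[0,0,0],"jaw":0},{"delta_pos":[0,1.9,-0.62],"twist":[0,0,0],"jaw":0},{"delta_pos":[0,2.4,-0.7],"twist":[0,0,0],"jaw":0},{"delta_pos":[0,2.8,-0.75],"twist":[0,0,0],"jaw":0},{"delta_pos":[0,3.1,-0.78],"twist":[0,0,0],"jaw":0},{"delta_pos":[0,3.3,-0.8],"twist":[0,0,0],"jaw":0},{"delta_pos":[0,3.4,-0.8],"twist":[0,0,0],"jaw":0},{"delta_pos":[0,3.4,-0.8],"twist":[0,0,0],"jaw":0}]'; python3 look.py g
```

```text
time_s: 11.63
eef_pos: [571.8, -6.5, 30.6]
ee_rot: [-0.486, 0.487, -0.512, 0.515]
force: [-0.9, 2.0, 7.2]
grip_width: -0.004
[-14.65   4.51  30.58] [-0.9  2.   7.2] 11.6333
```

View pics/scene_g.png

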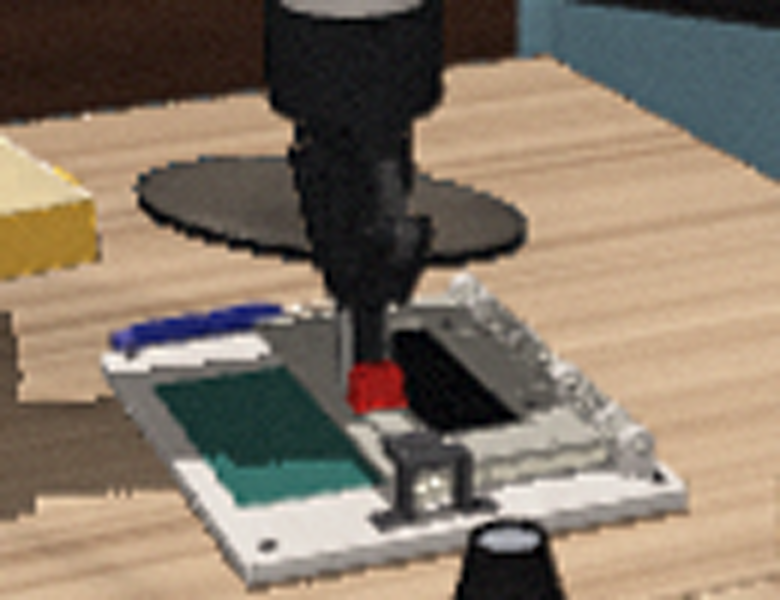

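View pics/top_g.png

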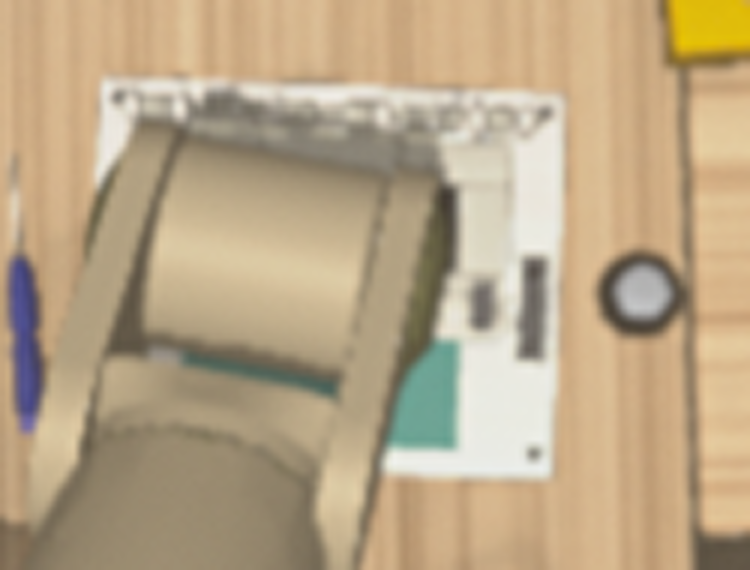

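The lid is down: the tip is at z 30.6 against 30.5 expected, so its lip has cleared the phone. The knob is at (377,388) in the scene, with no obstruction on its +y side. I'll add some press and start sliding toward the knob.

```bash
python3 -m handwheel '[{"delta_pos":[0,0.1,0],"twist":[0,0,0],"jaw":0},{"delta_pos":[0,0.15,0],"twist":[0,0,0],"jaw":0},{"delta_pos":[0,0.2,0],"twist":[0,0,0],"jaw":0},{"delta_pos":[0,0.2,0],"twist":[0,0,0],"jaw":0},{"delta_pos":[0.4,0.2,-0.1],"twist":[0,0,0],"jaw":0},{"delta_pos":[0.8,0.2,-0.2],"twist":[0,0,0],"jaw":0},{"delta_pos":[1.2,0.2,-0.3],"twist":[0,0,0],"jaw":0},{"delta_pos":[1.6,0.2,-0.3],"twist":[0,0,0],"jaw":0},{"delta_pos":[1.8,0.2,-0.3],"twist":[0,0,0],"jaw":0},{"delta_pos":[1.8,0.2,-0.3],"twist":[0,0,0],"jaw":0}]'
python3 - <<'E'
from fit import *
from rig import telemetry
s=telemetry.sense();print(tofix(s["eef_pos"]),s["force"]);print(rel(s,[-18,-39,30.5],want(-1)))
E
```

```text
time_s: 12.57
eef_pos: [569.1, -23.3, 30.2]
ee_rot: [-0.487, 0.485, -0.511, 0.515]
force: [1.2, 9.4, 16.1]
grip_width: -0.0
[-16.45268285 -12.49719307  30.20285839] [ 1.21396705  9.39316235 16.14679395]
(array([ 2.65, -0.03, -0.16]), array([-0.006,  0.002,  0.002]))
```

```bash
python3 -m handwheel '[{"delta_pos":[0.3,0,-0.1],"twist":[0,0,0],"jaw":0},{"delta_pos":[0.6,0,-0.1],"twist":[0,0,0],"jaw":0},{"delta_pos":[0.9,0,-0.1],"twist":[0,0,0],"jaw":0},{"delta_pos":[1.2,0,-0.1],"twist":[0,0,0],"jaw":0},{"delta_pos":[1.5,0,-0.1],"twist":[0,0,0],"jaw":0},{"delta_pos":[1.8,0,-0.1],"twist":[0,0,0],"jaw":0},{"delta_pos":[2.1,0,-0.1],"twist":[0,0,0],"jaw":0},{"delta_pos":[2.3,0,-0.1],"twist":[0,0,0],"jaw":0},{"delta_pos":[2.5,0,-0.1],"twist":[0,0,0],"jaw":0},{"delta_pos":[2.5,0,-0.1],"twist":[0,0,0],"jaw":0}]'; python3 look.py h
```

```text
time_s: 13.4
eef_pos: [566.8, -47.9, 30.2]
ee_rot: [-0.487, 0.485, -0.511, 0.515]
force: [2.4, 12.1, 15.9]
grip_width: -0.002
[-17.33 -37.17  30.2 ] [ 2.4 12.1 15.9] 13.4
```

View pics/scene_h.png

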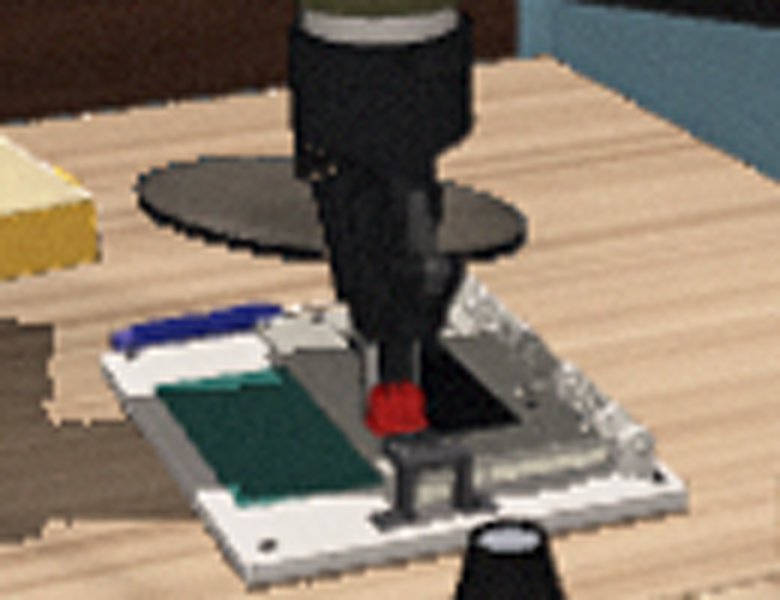

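The knob has moved to (396,408) and is still being pushed, with the bolt near the keeper. I'll push on slowly until the end stop shows in the force.

```bash
python3 -m handwheel '[{"delta_pos":[0.05,0,0],"twist":[0,0,0],"jaw":0},{"delta_pos":[0.1,0,0],"twist":[0,0,0],"jaw":0},{"delta_pos":[0.15,0,0],"twist":[0,0,0],"jaw":0},{"delta_pos":[0.2,0,0],"twist":[0,0,0],"jaw":0},{"delta_pos":[0.25,0,0],"twist":[0,0,0],"jaw":0},{"delta_pos":[0.3,0,0],"twist":[0,0,0],"jaw":0},{"delta_pos":[0.35,0,0],"twist":[0,0,0],"jaw":0},{"delta_pos":[0.4,0,0],"twist":[0,0,0],"jaw":0},{"delta_pos":[0.4,0,0],"twist":[0,0,0],"jaw":0},{"delta_pos":[0.4,0,0],"twist":[0,0,0],"jaw":0}]'; python3 look.py i
```

```text
time_s: 14.33
eef_pos: [566.7, -48.6, 30.2]
ee_rot: [-0.489, 0.484, -0.512, 0.514]
force: [6.0, 30.9, 17.1]
grip_width: -0.004
[-17.34 -37.84  30.15] [ 6.  30.9 17.1] 14.3333
```

The bolt is blocked hard at y≈-37.8 with 31 N, and -38.5 is expected for full travel, so this is the end stop. I'll back off from the knob, then lift slowly.

```bash
python3 -m handwheel '[{"delta_pos":[-0.3,0,0],"twist":[0,0,0],"jaw":0},{"delta_pos":[-0.7,0,0],"twist":[0,0,0],"jaw":0},{"delta_pos":[-1,-0.1,0],"twist":[0,0,0],"jaw":0},{"delta_pos":[-1,-0.25,0],"twist":[0,0,0],"jaw":0},{"delta_pos":[-1,-0.4,0],"twist":[0,0,0],"jaw":0},{"delta_pos":[-1,-0.6,0],"twist":[0,0,0],"jaw":0},{"delta_pos":[-1,-0.8,0],"twist":[0,0,0],"jaw":0},{"delta_pos":[-1,-1,0],"twist":[0,0,0],"jaw":0},{"delta_pos":[-1,-1,0],"twist":[0,0,0],"jaw":0},{"delta_pos":[-1,-1,0],"twist":[0,0,0],"jaw":0}]'; python3 look.py j
```

```text
time_s: 15.27
eef_pos: [564.9, -43.3, 37.9]
ee_rot: [-0.486, 0.487, -0.512, 0.514]
force: [-0.6, -0.3, 0.3]
grip_width: 0.002
[-19.45 -32.67  37.92] [-0.6 -0.3  0.3] 15.2667
```

View pics/scene_j.png

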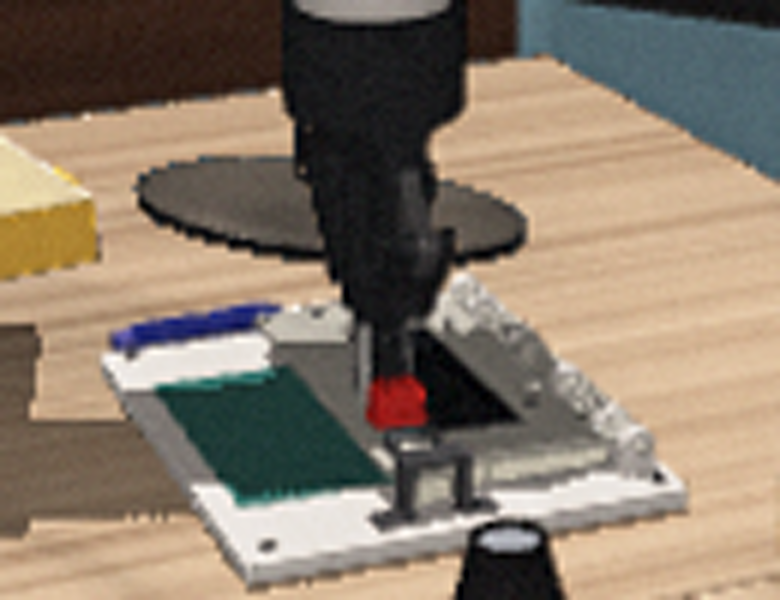

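There is no force on the tool and the lid stays down on the bolt. I'll rise and withdraw so the top camera can see it.

```bash
python3 -m handwheel '[{"delta_pos":[-0.5,-1.5,0],"twist":[0,0,0],"jaw":0},{"delta_pos":[-0.5,-5,0],"twist":[0,0,0],"jaw":0},{"delta_pos":[-0.5,-9,0],"twist":[0,0,0],"jaw":0},{"delta_pos":[-0.5,-13,0],"twist":[0,0,0],"jaw":0},{"delta_pos":[0,-15,-3],"twist":[0,0,0],"jaw":0},{"delta_pos":[0,-16,-7],"twist":[0,0,0],"jaw":0},{"delta_pos":[0,-16,-11],"twist":[0,0,0],"jaw":0},{"delta_pos":[0,-16,-15],"twist":[0,0,0],"jaw":0},{"delta_pos":[0,-16,-19],"twist":[0,0,0],"jaw":0},{"delta_pos":[0,-16,-19],"twist":[0,0,0],"jaw":0}]'; python3 look.py k
```

```text
time_s: 16.2
eef_pos: [369.2, -30.9, 196.8]
ee_rot: [-0.485, 0.488, -0.513, 0.513]
force: [1.0, -0.9, 0.8]
grip_width: -0.001
[-215.56  -31.35  196.78] [ 1.  -0.9  0.8] 16.2
```

View pics/top_k.png

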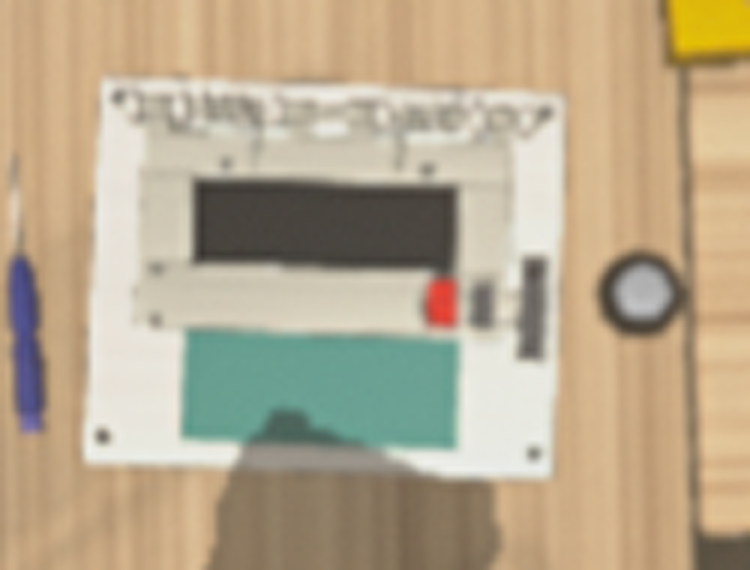

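View pics/scene_k.png

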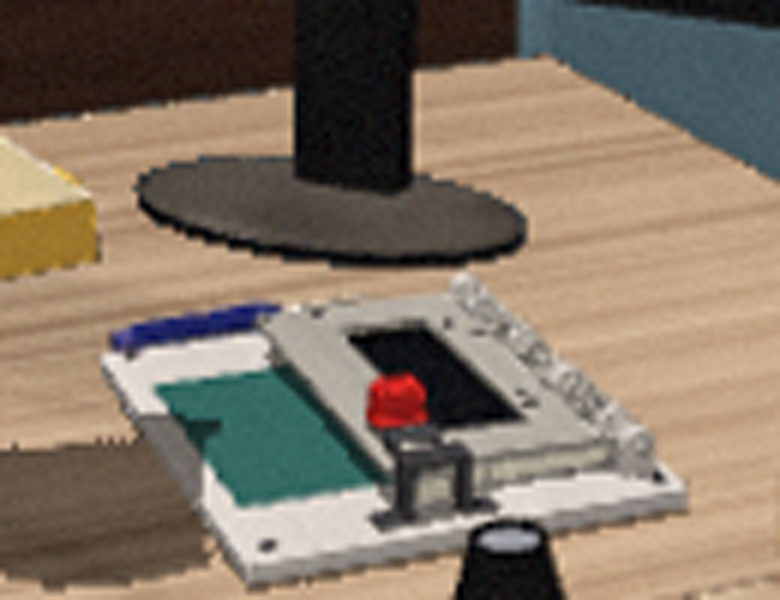

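Run:
```python
from fit import *
d=pickle.load(open("top_k.pkl","rb"))
def fx(W,o=np.array([583.88,-9.45]),t=-.058):
    c,s=np.cos(t),np.sin(t);return ((W[:,:2]-o)@np.array([[c,-s],[s,c]])).round(1)
h=cv2.cvtColor(d["frame"],cv2.COLOR_RGB2HSV)
r=((h[...,0]<8)|(h[...,0]>172))&(h[...,1]>120);r[:190]=0;r[210:]=0;r[:,:225]=0;r[:,245:]=0
v,u=np.where(r);print(len(u))
a=cloud(d)[r];print("knob z",np.median(a[:,2]))
print("knob",fx(onplane(d,[[u.mean(),v.mean()]],53)),"keeper",fx(onplane(d,(np.array([[532,308]])-2.5)/6+(160,150),43)))
C=cloud(d)
for x,y in((190,201),(200,201),(225,202)): print("bar z",C[y,x].round(1))
e=pickle.load(open("top0.pkl","rb"))
df=cv2.absdiff(d["frame"],e["frame"]).max(2)
for n,(x0,y0,x1,y1) in {"driver":(158,170,172,225),"loupe":(256,188,278,210),"meter":(325,175,380,232)}.items(): print(n,df[y0:y1,x0:x1].max(),(df[y0:y1,x0:x1]>40).sum())
```

```text
34
knob z 54.5896710024238
knob [[-19.  -59.7]] keeper [[ -20.1 -104.1]]
bar z [561.8  60.6  33.3]
bar z [561.1  30.9  32.9]
bar z [556.5 -43.2  32.8]
driver 9 0
loupe 10 0
meter 10 0
```

```bash
python3 -c "
from rig import ctrl;print(ctrl.finish_job())"
```

```text
the job is handed in; nothing more can be done
None
```

I've handed the job in at about 16 s: the phone is home, the lid is shut, and the bolt is under its keeper and holding the lid on its own. The hand-in gives no verdict.

**What I did:** I slid the phone to the far stop and swung the lid down from behind. I kept it pressed at about 16 N while sliding the fingertips against the knob until the bolt hit its end stop (31 N). Then I backed off and pulled the arm clear.

**Last checks:**
- **Bolt:** the knob is at fixture y = -59.7 mm, against -60 mm for fully shot.
- **Lid:** it stayed down with no force on the tool. Its top is at about 33 mm, against 30.5 mm fully shut, which fits the bolt's 2 mm of play within camera error.
- **Bystanders:** the driver, loupe and meter look unchanged in the top view.

**Less certain:**
- **Phone at home:** I judged this from the push force and its near edge in the top view (x ≈ -10 mm, -13 mm nominal). The lid also closed fully without its lip landing on the phone. The scene view made the phone's far edge look about 6–8 mm short of the stop, which I put down to its rounded edge and calibration error. After closing I could only see the phone through the lid's window, which it fills.
- **Camera calibration:** the two views disagreed by about 2 mm in x and 5 mm in y on the fixture's position. I used values in between, with x corrected from contact.
- **First push:** it stalled about 4 mm short with upward force on the tip, so I had to re-seat the tip lower and push again.

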